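# Put the groceries into their fitted organiser blocks

## Task

The salt shaker, the round tin, the flat fish tin and the tube have been left among the odds and ends on the worktop. Put each into the wooden organiser block whose recess has its shape and size, sitting right down on the recess floor: the salt shaker and the round tin upright in the small and the large round recess, the fish tin and the tube lying flat along the rectangular recesses, in the short wide one and the long narrow one. Leave the roll of tape and the roll of labels where they lie.

Things in the scene. Friction and masses are not known exactly. Their poses are not given: they have to be found in the camera images.
- salt_shaker: Loose glass salt shaker with a grey domed top, standing upright, 44 mm diameter, 90 mm high, 0.1 kg. Widest over the lower 70 mm, the top narrows to 34 mm. Origin: centre of its underside, z up. It belongs in block_small_round.
- tin_small: Loose round food tin, standing upright, a cylinder 57 mm in diameter, 72 mm high, 0.18 kg. Origin: centre of its underside, z up. It belongs in block_large_round.
- fish_tin: Loose flat oblong fish tin with rounded corners, lying flat, 63 mm (its x) by 105 mm (its y, long axis), 25 mm high, 0.15 kg. Origin: centre of its underside, z up. Grip it across its x. It belongs in block_oblong, long axis along the recess, either way round.
- paste_tube: Loose stiff tube with a screw cap, lying flat, 43 mm (its x) by 156 mm (its y, long axis), at most 29 mm high, 0.04 kg. Origin: centre of its underside, z up. Grip it across its x near the middle. It belongs in block_long, long axis along the recess, either way round.
- block_small_round: Fixed flat wooden organiser block, 13 mm high, with one cork-lined recess in the middle of its top, 8 mm deep (recess floor 5 mm above the worktop), its mouth bevelled 3 mm wider all round. Origin: centre of its underside, so the recess centre is straight above it; z up. 80 x 80 mm, round recess 54 mm in diameter.
- block_large_round: Fixed flat wooden organiser block, 13 mm high, with one cork-lined recess in the middle of its top, 8 mm deep (recess floor 5 mm above the worktop), its mouth bevelled 3 mm wider all round. Origin: centre of its underside, so the recess centre is straight above it; z up. 96 x 96 mm, round recess 70 mm in diameter.
- block_oblong: Fixed flat wooden organiser block, 13 mm high, with one cork-lined recess in the middle of its top, 8 mm deep (recess floor 5 mm above the worktop), its mouth bevelled 3 mm wider all round. Origin: centre of its underside, so the recess centre is straight above it; z up. 92 mm (its x) by 134 mm (its y), rectangular recess 76 mm (x) by 118 mm (y).
- block_long: Fixed flat wooden organiser block, 13 mm high, with one cork-lined recess in the middle of its top, 8 mm deep (recess floor 5 mm above the worktop), its mouth bevelled 3 mm wider all round. Origin: centre of its underside, so the recess centre is straight above it; z up. 72 mm (its x) by 186 mm (its y), rectangular recess 56 mm (x) by 170 mm (y).
- tape: Bystander: loose roll of masking tape lying flat, 104 mm across, 25 mm high, at one end of the work. Origin: centre of its underside. Leave it.
- label_roll: Bystander: loose roll of white labels standing on end, 61 mm diameter with a loose end sticking out 92 mm over all, 42 mm high, at the other end of the work. Origin: centre of the underside of its 92 x 61 mm outline. Leave it.
Things that resemble listed ones, but are neither listed nor needed, are in the scene too. Leave any pink look-alike of the salt_shaker alone.

How it is judged:
By the outcome, as a careful person would: the job done as asked, in the order asked, and still so for the second after the job is handed in, with the robot touching nothing.
It also fails if it takes over 112 s, if anything falls off the work surface, if the arm or the gripper's body presses on something with over 40 N, if the wrist force passes 120 N, or if a joint passes its speed limit or range.

## Robot

A 6-joint arm with a two-finger parallel gripper is mounted at the origin on a cart in front of the work surface, level with it; the furniture and walls round the work are solid. World frame = base frame: x ahead of the robot, y to its left, z up, the work surface at z = 0. Lengths are in mm, angles in rad, forces in N, time in s.
With the tool pointing down it reaches from about 300 to 775 mm from the base axis. Payload 14.6 kg.
Tool frame: the origin (TCP) lies on the centre line of the jaws, within the pads' length; the fingertips stand 8 mm ahead of it and the grasp point (between the pads) lies 11 mm behind it; z points along the fingers, y is the line along which they close (so a half turn about z gives the same grasp; the last joint's range is limited). The gripper opens to 94 mm and grips with 3 to 60 N. Pads are 16 mm wide; open, the fingers measure 119 mm over their backs; the gripper's body (75 mm by 177 mm) begins 78 mm behind the grasp point.
Start: joints at [-1.357, 0.3, 1.521, -0, 1.321, -0.067], TCP at [152.412, -528.451, 213.446] pointing down, gripper open.
Joint ranges: [-3.03, 3.03], [-0.79, 2.21], [0.23, 2.52], [-1.04, 4.18], [0, 3.07], [-2.55, 2.55]. Speed limits (rad/s): [2.22, 2.22, 2.57, 3.14, 3.14, 3.14].

## Interface

Orientations are given as [roll, pitch, yaw] about the fixed x, y, z axes, in that order (R = Rz(yaw) Ry(pitch) Rx(roll)).
In Python, from cell import manip gives the robot as it stands.
- The arm moves only by the tool jog_arm, never from a script. Its argument "rows" is one flat list of numbers, 7 for each row, row after row: the shift along the world's x, y, z in cm, then the turn, a rotation vector about the world's x, y, z in rad, then the closure, from 0 (fully open) to 1 (shut). In form: [dx, dy, dz, rx, ry, rz, fingers, dx, dy, dz, rx, ry, rz, fingers, ...]. A call has 1 to 20 rows; each row shifts and turns the commanded pose from where the row before left it; what a row does not reach is not made up. A row lasts 1/12 s, in which the tool goes at most 41.7 mm and 7.16 degrees, less where a joint would pass 70% of its speed; a pose out of reach is approached as far as the arm can. A call with a gripper value outside its range is refused whole. The fingers move at their own pace and stop on an object; "newtons" is the grip in N (left out, the last holds). Time passes only in rows, so rows that do not move let the fingers close. It gives the time, the measured TCP pose, the force, the opening and the grip force at its end, in the units of the state.
- manip.read_state(): the state, without advancing time (a new reading comes with each control period).
- manip.camera(name): name is "scene" or "top" or "wrist"; returns (picture, depth): 384x512x3 uint8, blue, green, red; 384x512 float32, mm along the optical axis (not along the pixel's ray), 0 where there is no reading.
- manip.camera_model(name): a dict with "K" (3x3 intrinsics, pixels), "R" (3x3) and "t" (3): a world point X has camera coordinates R X + t. Camera axes: x right, y down, z forward; pixel columns grow to the right and rows downward; lengths in mm; the calibration is good to about 2 mm. A picture is of the moment at which its call begins: read the wrist's pose just before it. camera_model takes no time and is no camera call; for the wrist camera it gives the pose at the moment of the call.
- manip.sign_off(): hands the job in; it is judged then, once.
The state is a dict: "clock": time; "joints": joint angles; "qd": joint speeds; "effort": joint torques, N m; "eef_pos": TCP position; "eef_rot": TCP orientation; "wrist_force": force on the tool from outside, world axes, zero at the start; "moment": the same for the moment, N m; "finger_gap": finger opening in mm; "finger_force": force on a finger pad.
Only numpy, scipy, OpenCV 4.12 (cv2) and the standard library are available. Lean on these libraries where they do the work, as an engineer would, in place of code of your own. Each camera call takes 0.05 s, during which the arm holds its last target. There are 200 camera calls.

## Working session

There is one attempt and no reset: what is moved stays moved. The work goes in short steps, Python scripts to look and compute and a tool call to move; the robot and the scene stay as the last step left them, time stands still between calls to the robot, and variables do not carry over. Pictures are saved under pics/ and viewed, at most 14 in all, crops included, and the job is handed in when it is done.

Besides the shell and the picture viewer there is one more tool, called after "Emit:" by a JSON object that holds its "api" and its "payload". jog_arm: Moves the arm, as the interface text tells. Its arguments: {"type":"object","properties":{"rows":{"type":"array"},"newtons":{"type":"number"}},"required":["rows"]}

```bash
mkdir -p pics; ls
python3 - <<'E'
from cell import manip
import cv2,numpy as np
s=manip.read_state();print(s)
for n in("scene","top"):
    p,d=manip.camera(n);cv2.imwrite(f"pics/{n}0.png",p);np.save(f"{n}0.npy",d)
    m=manip.camera_model(n);print(n,{k:np.round(v,3).tolist() for k,v in m.items()})
E
```

```text
pics
{'clock': 0.0, 'joints': array([-1.35660474e+00,  3.00447781e-01,  1.52157734e+00,  2.95672333e-05,
        1.32067479e+00, -6.65834934e-02]), 'qd': array([-3.29901774e-05, -5.73752044e-04, -1.37794374e-03,  1.35263807e-04,
       -8.02368967e-04,  4.68433799e-04]), 'effort': array([-1.01573660e-03, -5.31809378e+01, -3.52740347e+01,  7.07675703e-02,
        2.44266016e-02, -8.34732919e-05]), 'eef_pos': array([ 152.36619441, -528.21872532,  212.90069017]), 'eef_rot': array([-3.14048975e+00, -1.02246282e-04,  2.80767688e-01]), 'wrist_force': array([0.07337209, 0.71765235, 0.21029053]), 'moment': array([-0.00404392,  0.014514  ,  0.05350546]), 'finger_force': 0.0, 'finger_gap': 93.66955887186927}
scene {'K': [[495.222, 0.0, 252.687], [0.0, 495.222, 196.266], [0.0, 0.0, 1.0]], 'R': [[0.509, -0.86, 0.019], [-0.469, -0.296, -0.832], [0.721, 0.415, -0.555]], 't': [-254.086, 263.253, 1642.679]}
top {'K': [[408.454, 0.0, 250.178], [0.0, 408.454, 182.826], [0.0, 0.0, 1.0]], 'R': [[-0.019, -0.999, -0.028], [-0.982, 0.024, -0.19], [0.19, 0.024, -0.981]], 't': [24.677, 484.726, 1340.822]}
```

View pics/top0.png

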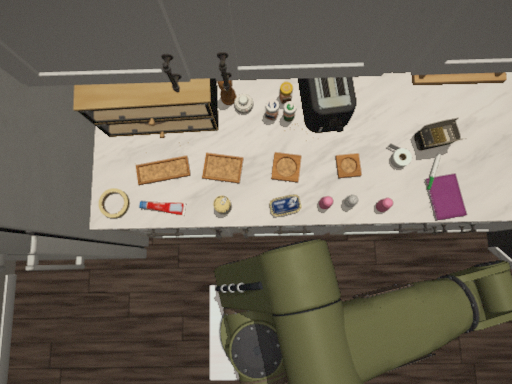

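View pics/scene0.png

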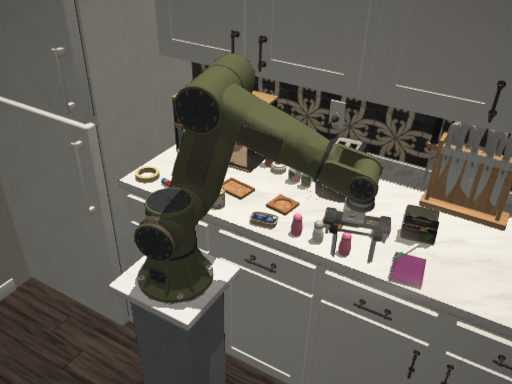

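The top view shows, left to right: tape (113,203), tube (163,207), tin (222,205), fish tin (285,206), and three shakers at (326,202) pink, (351,200) grey/clear and (385,204) pink. The blocks are long (163,171), oblong (223,168), large round (287,167) and small round (348,166), and the label roll is at (402,157). Of the three shaker candidates, only (351,200) is glass/grey, so it fits; I'll confirm it with a crop.

```bash
cat > h.py <<'E'
from cell import manip
import cv2,numpy as np
def ray(m,uv,z):
    R,t,K=map(np.array,(m["R"],m["t"],m["K"]))
    c=-R.T@t; d=R.T@np.linalg.inv(K)@np.array([uv[0],uv[1],1.])
    return c+d*(z-c[2])/d[2]
def pts(m,d):
    "world point for each pixel from depth"
    R,t,K=map(np.array,(m["R"],m["t"],m["K"]))
    v,u=np.mgrid[:d.shape[0],:d.shape[1]]
    X=np.stack([u,v,np.ones_like(u)],-1)@np.linalg.inv(K).T*d[...,None]
    return (X-t)@R
def tri(ms,uvs):
    A=np.zeros((3,3));b=np.zeros(3)
    for m,uv in zip(ms,uvs):
        R,t,K=map(np.array,(m["R"],m["t"],m["K"]))
        c=-R.T@t;d=R.T@np.linalg.inv(K)@np.array([uv[0],uv[1],1.]);d/=np.linalg.norm(d)
        P=np.eye(3)-np.outer(d,d);A+=P;b+=P@c
    return np.linalg.solve(A,b)
E
python3 - <<'E'
from h import *
p=cv2.imread("pics/top0.png");d=np.load("top0.npy");m=manip.camera_model("top")
W=pts(m,d)
for n,uv in dict(tape=(113,203),tube=(163,207),tin=(222,205),fish=(285,206),pink1=(326,202),salt=(351,200),pink2=(385,204),label=(402,157),bl=(163,171),bo=(223,168),br=(287,167),bs=(348,166),table=(255,190)).items():
    u,v=uv;print(n,W[v,u].round(0),ray(m,uv,5 if n[0]=='b' else 0).round(0))
h=W[...,2]; 
mask=((h>8)&(h<120)&(W[...,0]>330)&(W[...,0]<640)).astype(np.uint8)
n,l,st,c=cv2.connectedComponentsWithStats(mask)
for i in range(1,n):
    if st[i,4]>40:
        q=W[l==i];print(c[i].round(0),st[i,4],np.median(q,0).round(0),'zmax',q[:,2].max().round(0))
a=cv2.resize(p[180:225,300:400],None,fx=7,fy=7,interpolation=cv2.INTER_CUBIC)
s=cv2.imread("pics/scene0.png")[200:260,250:360];b=cv2.resize(s,(700,280),interpolation=cv2.INTER_CUBIC)
cv2.imwrite("pics/crop1.png",np.vstack([a[:300],b]))
E
```

```text
tape [434. 498.   1.] [434. 499.   0.]
tube [413. 317.  20.] [416. 321.   0.]
tin [408. 108.  69.] [418. 115.   0.]
fish [ 407. -103.   21.] [ 409. -104.    0.]
pink1 [ 408. -233.   82.] [ 420. -246.    0.]
salt [ 412. -313.   88.] [ 425. -333.    0.]
pink2 [ 397. -422.   87.] [ 408. -448.    0.]
label [ 572. -520.    4.] [ 573. -521.    0.]
bl [544. 324.   3.] [544. 323.   5.]
bo [548. 110.   9.] [549. 110.   5.]
br [ 546. -116.    7.] [ 547. -116.    5.]
bs [ 545. -330.    3.] [ 545. -329.    5.]
table [467.  -1.   5.] [468.  -1.   0.]
[435. 139.] 563 [ 618. -610.   60.] zmax 118.0
[ 73. 188.] 1379 [479. 613.  68.] zmax 120.0
[400. 156.] 341 [ 568. -501.   40.] zmax 49.0
[222. 167.] 310 [551. 120.  13.] zmax 21.0
[286. 166.] 447 [ 548. -113.   13.] zmax 21.0
[349. 165.] 356 [ 549. -332.   13.] zmax 24.0
[445. 194.] 1352 [ 434. -649.   13.] zmax 24.0
[163. 170.] 372 [544. 322.  12.] zmax 24.0
[114. 202.] 387 [433. 488.  23.] zmax 31.0
[222. 204.] 269 [412. 108.  69.] zmax 79.0
[285. 204.] 531 [ 412. -104.   22.] zmax 33.0
[351. 201.] 156 [ 413. -316.   78.] zmax 94.0
[326. 202.] 153 [ 410. -234.   79.] zmax 95.0
[384. 204.] 184 [ 399. -425.   70.] zmax 92.0
[160. 206.] 345 [417. 324.  17.] zmax 37.0
```

View pics/crop1.png

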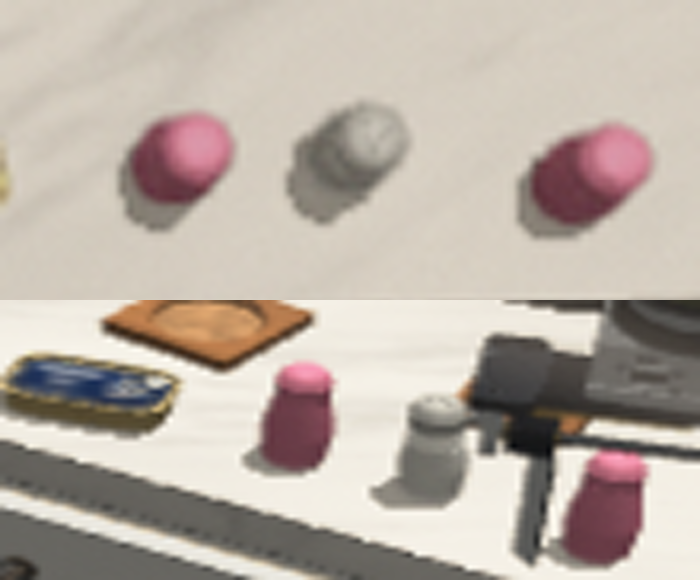

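The crop confirms it: the grey-domed glass shaker at top pixel (352,200) stands between the two pink look-alikes at (326,202) and (385,204).

Run:
```python
from h import *
m=manip.camera_model("wrist");s=manip.read_state()
R,t=np.array(m["R"]),np.array(m["t"]);print("cam",(-R.T@t).round(1),R.round(2).tolist(),m["K"])
from scipy.spatial.transform import Rotation as Q
T=Q.from_euler("xyz",s["eef_rot"]).as_matrix();print("tool frame",(T.T@(-R.T@t-s["eef_pos"])).round(1),(R@T).round(3).tolist())
d=np.load("top0.npy");W=pts(manip.camera_model("top"),d).reshape(-1,3);W=W[d.ravel()>0]
for y in range(-650,600,50):
    q=W[(abs(W[:,1]-y)<25)&(W[:,2]>50)&(W[:,2]<350)&(W[:,0]>580)]
    if len(q):print(y,q[:,0].min().round(),q[q[:,0].argmin()].round(), q[:,2].max().round())
```

```text
cam [ 221.  -508.5  384.8] [[0.28, -0.96, -0.0], [-0.93, -0.27, 0.25], [-0.24, -0.07, -0.97]] [[303.43975109   0.         253.49920115]
 [  0.         303.43975109 191.00842723]
 [  0.           0.           1.        ]]
tool frame [ 7.140e+01 -1.000e-01 -1.718e+02] [[-0.0, 1.0, -0.0], [-0.969, -0.0, -0.247], [-0.247, -0.0, 0.969]]
-650 588.0 [ 588. -630.  126.] 126.0
-600 582.0 [ 582. -583.  116.] 118.0
-550 592.0 [ 592. -575.   56.] 110.0
-350 687.0 [ 687. -325.   51.] 184.0
-300 647.0 [ 647. -277.  150.] 189.0
-250 643.0 [ 643. -254.  155.] 189.0
-200 666.0 [ 666. -223.  108.] 189.0
-150 712.0 [ 712. -136.  106.] 134.0
-100 713.0 [ 713. -123.   95.] 107.0
-50 717.0 [717. -70.  68.] 105.0
0 773.0 [773.  23.  54.] 60.0
50 767.0 [767.  30.  52.] 154.0
100 688.0 [688. 123. 270.] 284.0
150 686.0 [686. 172. 281.] 285.0
200 684.0 [684. 213. 281.] 287.0
250 682.0 [682. 269. 282.] 285.0
300 659.0 [659. 320. 165.] 287.0
350 661.0 [661. 327. 161.] 286.0
400 677.0 [677. 405. 281.] 286.0
450 675.0 [675. 467. 282.] 287.0
500 674.0 [674. 512. 274.] 285.0
550 676.0 [676. 525. 278.] 283.0
```

Emit:
{"api": "jog_arm", "payload": {"rows": [2.5,1.7,0.7,0,0,0.11,0,2.5,1.7,0.7,0,0,0.11,0,2.5,1.7,0.7,0,0,0.11,0,2.5,1.7,0.7,0,0,0.11,0,2.5,1.7,0.7,0,0,0.11,0,2.5,1.7,0.7,0,0,0.11,0,2.5,1.7,0.7,0,0,0.11,0,2.5,1.7,0.7,0,0,0.11,0,2.5,1.7,0.7,0,0,0.11,0,2.5,1.7,0.7,0,0,0.1,0,2.5,1.7,0.7,0,0,0.1,0,2.5,1.7,0.7,0,0,0.1,0,0,0,0,0,0,0,0,0,0,0,0,0,0,0]}}

```text
clock: 1.27
eef_pos: [453.2, -323.6, 297.2]
eef_rot: [-3.141, -0.0, 1.573]
wrist_force: [-0.8, 0.5, -0.4]
finger_gap: 94.4
finger_force: 0.0
```

Run:
```python
from h import *
m=manip.camera_model("wrist");p,d=manip.camera("wrist");cv2.imwrite("pics/w1.png",p);np.save("w1.npy",d);np.save("w1m.npy",m,allow_pickle=True)
```

```text
(no output)
```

View pics/w1.png

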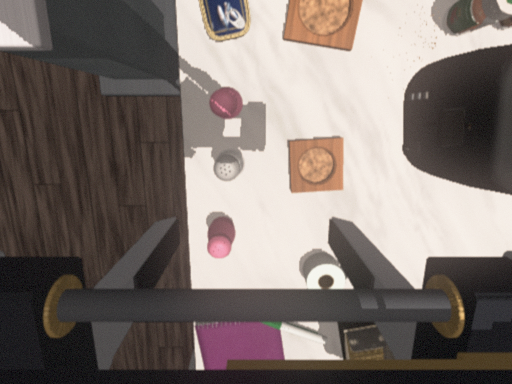

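The wrist view shows the salt shaker at (227,166), the small round block at (317,165), the pink ones at (226,103) and (220,240), and the large block and fish tin at the top edge.

```bash
cat >> h.py <<'E'
def wood(p,near):
    "organiser block: contour of the wood+cork mask that contains pixel near"
    hsv=cv2.cvtColor(p,cv2.COLOR_BGR2HSV)
    k=cv2.inRange(hsv,(4,80,50),(22,255,255));k=cv2.morphologyEx(k,cv2.MORPH_CLOSE,np.ones((5,5)))
    cs,_=cv2.findContours(k,cv2.RETR_EXTERNAL,cv2.CHAIN_APPROX_NONE)
    return max(cs,key=lambda c:cv2.pointPolygonTest(c,near,True))[:,0].astype(float)
def rect(m,c,z):
    "contour -> minimum rectangle on plane z: centre, short, long, angle of long axis"
    q=np.array([ray(m,u,z)[:2] for u in c],np.float32)
    b=cv2.boxPoints(cv2.minAreaRect(q));e=[b[1]-b[0],b[2]-b[1]];n=[np.linalg.norm(x) for x in e];L=e[int(n[1]>n[0])]
    return b.mean(0).round(1),min(n).round(1),max(n).round(1),round(float(np.arctan2(L[1],L[0])%np.pi),3)
def blob(W,lo,hi,near,r):
    "mask of depth points in a height band within r of near (x,y)"
    return (W[...,2]>lo)&(W[...,2]<hi)&(np.hypot(W[...,0]-near[0],W[...,1]-near[1])<r)
def cen(k): v,u=np.nonzero(k);return np.array([u.mean(),v.mean()])
E
cat > a.py <<'E'
from h import *
mt=manip.camera_model("top");p0=cv2.imread("pics/top0.png");W0=pts(mt,np.load("top0.npy"))
m=np.load("w1m.npy",allow_pickle=True).item();p=cv2.imread("pics/w1.png");W=pts(m,np.load("w1.npy"))
cw,ct=wood(p,(317,165)),wood(p0,(348,166))
print("block",rect(m,cw,13),rect(mt,ct,13))
def mid(m,c): return cv2.minAreaRect(c.astype(np.float32))[0]
print("block tri",tri([m,mt],[mid(m,cw),mid(mt,ct)]))
rc=blob(W,0,9,rect(m,cw,13)[0],22);q=W[rc];print("recess floor z",np.median(q[:,2]),"table",np.median(W[150:180,260:280,2]),"rim",np.median(W[blob(W,9,20,rect(m,cw,13)[0],40)],0))
for lo,hi in((20,70),(70,98),(80,98)):
    a,b=blob(W,lo,hi,(413,-316),40),blob(W0,lo,hi,(413,-316),40)
    print("salt",lo,W[a].mean(0).round(1),np.ptp(W[a],0).round(),W0[b].mean(0).round(1),"tri",tri([m,mt],[cen(a),cen(b)]).round(1),a.sum(),b.sum())
E
python3 a.py
```

```text
block (array([ 547.9, -327.8], dtype=float32), np.float32(79.5), np.float32(80.0), 1.638) (array([ 545.8, -327.5], dtype=float32), np.float32(80.7), np.float32(81.1), 1.639)
block tri [ 546.11844132 -326.68073188   17.30830939]
recess floor z 6.302340055203746 table 0.7914002843658449 rim [ 548.34128709 -325.55906876   13.64084206]
salt 20 [ 426.3 -312.    46.4] [40. 39. 49.] [ 411.  -312.9   44.2] tri [ 421.  -324.2  -20.9] 246 62
salt 70 [ 418.  -319.7   85.2] [34. 33. 21.] [ 415.4 -319.9   84.7] tri [ 416.9 -321.9   74.6] 550 90
salt 80 [ 417.8 -320.2   86.4] [31. 32. 11.] [ 415.7 -321.    86.3] tri [ 416.9 -322.2   78.5] 477 74
```

Emit:
{"api": "jog_arm", "payload": {"rows": [-0.45,0.045,-3,0,0,0,0,-0.45,0.045,-3,0,0,0,0,-0.45,0.045,-3,0,0,0,0,-0.45,0.045,-3,0,0,0,0,-0.45,0.045,-3,0,0,0,0,-0.45,0.045,-3,0,0,0,0,-0.45,0.045,-3,0,0,0,0,-0.45,0.045,-3,0,0,0,0,0,0,-1.4,0,0,0,0,0,0,-0.9,0,0,0,0,0,0,-0.5,0,0,0,0,0,0,0,0,0,0,0.3,0,0,0,0,0,0,0.4,0,0,0,0,0,0,0.5,0,0,0,0,0,0,0.6,0,0,0,0,0,0,0.7,0,0,0,0,0,0,0.7,0,0,0,0,0,0,0.7], "newtons": 15}}

```text
clock: 2.82
eef_pos: [416.5, -320.9, 29.7]
eef_rot: [3.141, 0.0, 1.571]
wrist_force: [0.1, 1.0, 0.2]
finger_gap: 51.1
finger_force: 0.0
```

Emit:
{"api": "jog_arm", "payload": {"rows": [0,0,0,0,0,0,0.7,0,0,0,0,0,0,0.7,0,0,0,0,0,0,0.7,0,0,0,0,0,0,0.7,0,0,0,0,0,0,0.7]}}

```text
clock: 3.23
eef_pos: [416.5, -320.9, 29.6]
eef_rot: [3.141, 0.0, 1.571]
wrist_force: [0.6, 0.1, 1.9]
finger_gap: 42.1
finger_force: 15.0
```

Emit:
{"api": "jog_arm", "payload": {"rows": [0,0,1,0,0,0,0.7,0,0,1.5,0,0,0,0.7,0,0,1.5,0,0,0,0.7,1,0,0,0,0,0,0.7,2.2,-0.15,0,0,0,0,0.7,2.2,-0.15,0,0,0,0,0.7,2.2,-0.15,0,0,0,0,0.7,2.2,-0.15,0,0,0,0,0.7,2.2,-0.1,0,0,0,0,0.7,1.05,0,0,0,0,0,0.7,0,0,0,0,0,0,0.7,0,0,-1,0,0,0,0.7,0,0,-1,0,0,0,0.7,0,0,-0.6,0,0,0,0.7,0,0,-0.4,0,0,0,0.7,0,0,-0.3,0,0,0,0.7,0,0,0,0,0,0,0.7]}}

```text
clock: 4.65
eef_pos: [546.5, -327.8, 35.8]
eef_rot: [-3.141, -0.0, 1.57]
wrist_force: [-0.3, -0.3, -1.1]
finger_gap: 42.0
finger_force: 15.0
```

Emit:
{"api": "jog_arm", "payload": {"rows": [0,0,-0.06,0,0,0,0.7,0,0,-0.06,0,0,0,0.7,0,0,0,0,0,0,0.7,0,0,0,0,0,0,0.5,0,0,0,0,0,0,0.45,0,0,0,0,0,0,0.4,0,0,0,0,0,0,0.3,0,0,0,0,0,0,0.3,0,0,1,0,0,0,0.2,0,0,2,0,0,0,0.1,0,0,3,0,0,0,0,0,0,3,0,0,0,0,0,0,3,0,0,0,0,0,0,3,0,0,0,0,0,0,3,0,0,0,0,0,0,3,0,0,0,0,0,0,3,0,0,0,0,0,0,0,0,0,0,0]}}

```text
clock: 6.15
eef_pos: [547.8, -328.4, 282.9]
eef_rot: [3.133, 0.005, 1.571]
wrist_force: [-0.3, -0.6, 0.7]
finger_gap: 94.1
finger_force: 0.0
```

Run:
```python
from h import *
m=manip.camera_model("wrist");p,d=manip.camera("wrist");cv2.imwrite("pics/w2.png",p);W=pts(m,d)
a=blob(W,60,110,(547,-327),40);q=W[a];print("salt top",q.mean(0).round(1),np.percentile(q[:,2],[50,95,99]).round(1),np.median(W[blob(W,75,105,(547,-327),40)],0),rect(m,wood(p,(255,165)),13))
```

```text
salt top [ 546.1 -325.5   88. ] [91.  94.8 95.5] [ 546.34211213 -326.09855256   91.42236847] (array([ 548.5, -327.8], dtype=float32), np.float32(79.4), np.float32(79.6), 1.631)
```

Emit:
{"api": "jog_arm", "payload": {"rows": [-0.6,2.6,0.4,0,0,0,0,-0.6,2.6,0.4,0,0,0,0,-0.6,2.6,0.4,0,0,0,0,-0.6,2.6,0.4,0,0,0,0,-0.6,2.6,0.4,0,0,0,0,-0.6,2.6,0.4,0,0,0,0,-0.6,2.6,0.4,0,0,0,0,-0.6,2.6,0.4,0,0,0,0,-0.6,2.6,0.4,0,0,0,0,-0.6,2.6,0.4,0,0,0,0,-0.6,2.6,0.4,0,0,0,0,-0.6,2.3,0.4,0,0,0,0,0,0,0,0,0,0,0,0,0,0,0,0,0,0]}}

```text
clock: 7.37
eef_pos: [474.6, -18.1, 323.0]
eef_rot: [-3.141, 0.0, 1.573]
wrist_force: [0.8, -0.3, -0.8]
finger_gap: 93.9
finger_force: 0.0
```

Run:
```python
from h import *
m=manip.camera_model("wrist");p,d=manip.camera("wrist");cv2.imwrite("pics/w3.png",p);np.save("w3.npy",d);np.save("w3m.npy",m,allow_pickle=True)
cv2.imwrite("pics/v3.png",np.hstack([p[:300,150:],cv2.imread("pics/w2.png")[:300,150:]]))
```

```text
(no output)
```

View pics/v3.png

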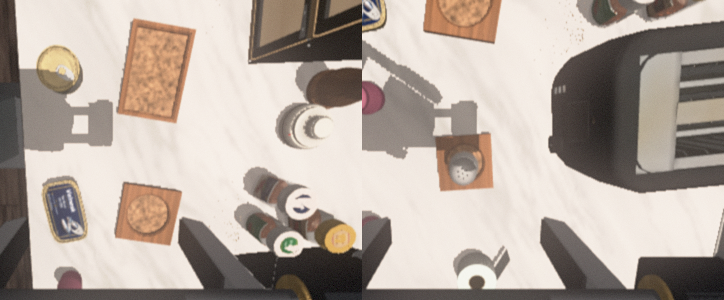

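The shaker stands upright in the small block (top z about 95, which matches 5+90). In w3 the tin is at (209,68), the oblong block at (308,70), the fish tin at (216,210) and the large round block at (297,212).

```bash
cat > b.py <<'E'
from h import *
mt=manip.camera_model("top");p0=cv2.imread("pics/top0.png");W0=pts(mt,np.load("top0.npy"))
m=np.load("w3m.npy",allow_pickle=True).item();p=cv2.imread("pics/w3.png");W=pts(m,np.load("w3.npy"))
mid=lambda c:cv2.minAreaRect(c.astype(np.float32))[0]
for n,a,b in(("large",(297,212),(287,167)),("oblong",(308,70),(223,168))):
    c,e=wood(p,a),wood(p0,b);r=rect(m,c,13);print(n,r,rect(mt,e,13),"tri",tri([m,mt],[mid(c),mid(e)]).round(1),"floor z",np.median(W[blob(W,0,9,r[0],25)][:,2]).round(1),"rim z",np.median(W[blob(W,10,20,r[0],60)][:,2]).round(1))
for n,xy,lo,hi,r,z in(("tin",(412,108),60,82,45,72),("fish",(410,-104),14,36,75,25)):
    a,b=blob(W,lo,hi,xy,r),blob(W0,lo,hi,xy,r)
    a,b=[cv2.morphologyEx(k.astype(np.uint8),cv2.MORPH_OPEN,np.ones((3,3))) for k in(a,b)]
    f=lambda k:max(cv2.findContours(k,0,cv2.CHAIN_APPROX_NONE)[0],key=len)[:,0].astype(float)
    print(n,"depth mean",W[a>0].mean(0).round(1),"med z",np.median(W[a>0][:,2]).round(1),rect(m,f(a),z),rect(mt,f(b),z),"tri",tri([m,mt],[cen(a),cen(b)]).round(1))
E
python3 b.py
```

```text
large (array([ 548.2, -109.6], dtype=float32), np.float32(96.2), np.float32(96.6), 1.42) (array([ 546. , -110.9], dtype=float32), np.float32(95.1), np.float32(97.1), 2.981) tri [ 549.4 -112.     2.5] floor z 6.2 rim z 13.7
oblong (array([551.3, 113.2], dtype=float32), np.float32(92.1), np.float32(133.1), 1.412) (array([549.2, 111.9], dtype=float32), np.float32(93.3), np.float32(132.6), 1.412) tri [554.9 116.2  -8.2] floor z 6.3 rim z 13.3
tin depth mean [414.3 110.9  69.8] med z 69.6 (array([414.9, 110.2], dtype=float32), np.float32(55.4), np.float32(57.8), 2.361) (array([414.7, 107.9], dtype=float32), np.float32(53.1), np.float32(53.6), 3.132) tri [414.3 109.7  70.9]
fish depth mean [ 411.2 -102.2   22.9] med z 22.8 (array([ 411.7, -102.7], dtype=float32), np.float32(62.9), np.float32(105.0), 1.766) (array([ 411.4, -104. ], dtype=float32), np.float32(62.4), np.float32(104.4), 1.768) tri [ 411.3 -103.6   19.6]
```

Emit:
{"api": "jog_arm", "payload": {"rows": [-1,2.1,-2.5,0,0,0,0,-1,2.1,-2.5,0,0,0,0,-1,2.1,-2.5,0,0,0,0,-1,2.1,-2.5,0,0,0,0,-1,2.1,-2.5,0,0,0,0,-1,2.25,-2.5,0,0,0,0,0,0,-3,0,0,0,0,0,0,-3,0,0,0,0,0,0,-3,0,0,0,0,0,0,-3,0,0,0,0,0,0,-1.3,0,0,0,0,0,0,-0.5,0,0,0,0.2,0,0,0,0,0,0,0.3,0,0,0,0,0,0,0.4,0,0,0,0,0,0,0.5,0,0,0,0,0,0,0.5,0,0,0,0,0,0,0.5,0,0,0,0,0,0,0.5,0,0,0,0,0,0,0.5], "newtons": 20}}

```text
clock: 9.0
eef_pos: [415.2, 108.7, 36.0]
eef_rot: [3.141, -0.0, 1.571]
wrist_force: [-3.0, -1.9, 7.5]
finger_gap: 56.9
finger_force: 20.0
```

Emit:
{"api": "jog_arm", "payload": {"rows": [0,0,1,0,0,0,0.5,0,0,2,0,0,0,0.5,0,0,2,0,0,0,0.5,0.7,-1,0,0,0,0,0.5,1.3,-2.2,0,0,0,0,0.5,1.6,-2.7,0,0,0,0,0.5,1.6,-2.7,0,0,0,0,0.5,1.6,-2.7,0,0,0,0,0.5,1.6,-2.7,0,0,0,0,0.5,1.6,-2.7,0,0,0,0,0.5,1.6,-2.7,0,0,0,0,0.5,1.0,-1.6,0,0,0,0,0.5,0.6,-1,0,0,0,0,0.5,0,0,0,0,0,0,0.5,0,0,-1,0,0,0,0.5,0,0,-1.5,0,0,0,0.5,0,0,-0.9,0,0,0,0.5,0,0,-0.6,0,0,0,0.5,0,0,-0.3,0,0,0,0.5,0,0,0,0,0,0,0.5]}}

```text
clock: 10.67
eef_pos: [546.6, -110.8, 41.8]
eef_rot: [-3.141, -0.0, 1.571]
wrist_force: [-0.5, -0.1, -1.6]
finger_gap: 57.0
finger_force: 20.0
```

Emit:
{"api": "jog_arm", "payload": {"rows": [0,0,-0.06,0,0,0,0.5,0,0,-0.06,0,0,0,0.5,0,0,0,0,0,0,0.4,0,0,0,0,0,0,0.3,0,0,0,0,0,0,0.2,0,0,0,0,0,0,0.1,0,0,0,0,0,0,0.1,0,0,1,0,0,0,0,0,0,2,0,0,0,0,0,0,3,0,0,0,0,0,0,3,0,0,0,0,-1,0,3,0,0,0,0,-2,0,3,0,0,0,0,-2,0,3,0,0,0,0,-2,0,3,0,0,0,0,-2,0,0,0,0,0,0,-2,0,0,0,0,0,0,-2.5,0.8,0,0,0,0.1,0,0,0,0,0,0,0.1,0,0,0,0,0,0,0,0]}}

```text
clock: 12.33
eef_pos: [411.3, -103.2, 252.3]
eef_rot: [3.14, 0.001, 1.775]
wrist_force: [0.3, -1.0, 0.5]
finger_gap: 94.0
finger_force: 0.0
```

Run:
```python
from h import *
m=manip.camera_model("wrist");p,d=manip.camera("wrist");cv2.imwrite("pics/w4.png",p);W=pts(m,d)
a=blob(W,60,100,(547,-110),45);print("tin top",W[a].mean(0).round(1),np.percentile(W[a][:,2],[10,50,90]).round(1))
k=cv2.morphologyEx(blob(W,14,36,(411,-103),75).astype(np.uint8),cv2.MORPH_OPEN,np.ones((3,3)))
c=max(cv2.findContours(k,0,cv2.CHAIN_APPROX_NONE)[0],key=len)[:,0].astype(float)
print("fish",rect(m,c,25),np.median(W[k>0][:,2]),manip.read_state()["eef_pos"],manip.read_state()["eef_rot"])
```

```text
tin top [ 545.6 -108.1   74.3] [72.3 74.6 77.1]
fish (array([ 411.6, -102.9], dtype=float32), np.float32(62.8), np.float32(103.9), 1.774) 22.882891163031307 [ 411.87496085 -103.34745416  252.03512386] [3.14015487e+00 8.34646705e-04 1.76925468e+00]
```

Emit:
{"api": "jog_arm", "payload": {"rows": [0,0,-3,0,0,0,0,0,0,-3,0,0,0,0,0,0,-3,0,0,0,0,0,0,-3,0,0,0,0,0,0,-3,0,0,0,0,0,0,-3,0,0,0,0,0,0,-3,0,0,0,0,0,0,-1.3,0,0,0,0,0,0,-0.7,0,0,0,0,0,0,-0.3,0,0,0,0,0,0,0,0,0,0,0.2,0,0,0,0,0,0,0.3,0,0,0,0,0,0,0.4,0,0,0,0,0,0,0.4,0,0,0,0,0,0,0.4,0,0,0,0,0,0,0.4,0,0,0,0,0,0,0.4,0,0,0,0,0,0,0.4], "newtons": 25}}

```text
clock: 13.88
eef_pos: [412.2, -103.4, 18.5]
eef_rot: [3.141, 0.0, 1.771]
wrist_force: [-1.7, 0.6, 6.7]
finger_gap: 59.0
finger_force: 25.0
```

Emit:
{"api": "jog_arm", "payload": {"rows": [0,0,1,0,0,0,0.4,0,0,2,0,0,0,0.4,0,0,2,0,0,0,0.4,0.3,1.3,0,0,0,0,0.4,0.8,2.3,0,0,0,-0.05,0.4,1.6,2.6,0,0,0,-0.05,0.4,1.8,2.6,0,0,0,-0.05,0.4,1.8,2.6,0,0,0,-0.05,0.4,1.8,2.6,0,0,0,-0.05,0.4,1.8,2.6,0,0,0,-0.05,0.4,1.8,2.6,0,0,0,-0.059,0.4,1.3,1.6,0,0,0,0,0.4,0.8,0.8,0,0,0,0,0.4,0,0,0,0,0,0,0.4,0,0,-1,0,0,0,0.4,0,0,-1.5,0,0,0,0.4,0,0,-0.9,0,0,0,0.4,0,0,-0.5,0,0,0,0.4,0,0,-0.3,0,0,0,0.4,0,0,0,0,0,0,0.4]}}

```text
clock: 15.55
eef_pos: [549.6, 112.3, 25.6]
eef_rot: [-3.141, 0.0, 1.411]
wrist_force: [-0.8, -0.3, -1.2]
finger_gap: 59.4
finger_force: 25.0
```

Emit:
{"api": "jog_arm", "payload": {"rows": [0,0,-0.1,0,0,0,0.4,0,0,-0.08,0,0,0,0.4,0,0,0,0,0,0,0.35,0,0,0,0,0,0,0.25,0,0,0,0,0,0,0.15,0,0,0,0,0,0,0.05,0,0,0,0,0,0,0,0,0,1.5,0,0,0,0,0,0,3,0,0,0,0,0,0,3,0,0,0,0,-0.8,1.8,3,0,0,0,0,-0.8,1.8,3,0,0,0,0,-0.8,1.8,3,0,0,0,0,-0.8,1.8,3,0,0,0,0,-0.8,1.8,3,0,0,0,0,-0.8,1.8,3,0,0,0,0,-0.8,1.8,1.5,0,0,0,0,-0.8,1.8,0,0,0,0,0,0,0,0,0,0,0,0]}}

```text
clock: 17.13
eef_pos: [484.9, 259.1, 295.4]
eef_rot: [3.14, -0.002, 1.414]
wrist_force: [0.3, 0.4, -0.2]
finger_gap: 93.7
finger_force: 0.0
```

Run:
```python
from h import *
m=manip.camera_model("wrist");p,d=manip.camera("wrist");cv2.imwrite("pics/w5.png",p);np.save("w5.npy",d);np.save("w5m.npy",m,allow_pickle=True)
print(manip.read_state()["eef_pos"])
```

```text
[485.39048088 257.65031728 294.45581242]
```

View pics/w5.png

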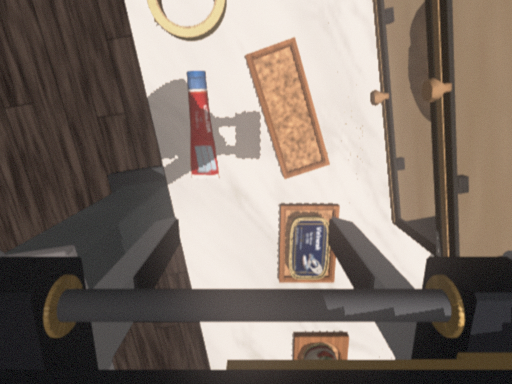

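The wrist view shows the tube at (202,122), with its blue cap at (196,75) and white crimp end at (204,174). The long block is at (287,108), and the fish tin appears inside the oblong recess at (309,243).

```bash
cat > c.py <<'E'
from h import *
mt=manip.camera_model("top");p0=cv2.imread("pics/top0.png");W0=pts(mt,np.load("top0.npy"))
m=np.load("w5m.npy",allow_pickle=True).item();p=cv2.imread("pics/w5.png");W=pts(m,np.load("w5.npy"))
mid=lambda c:cv2.minAreaRect(c.astype(np.float32))[0]
c,e=wood(p,(287,108)),wood(p0,(163,171));r=rect(m,c,13)
print("long",r,rect(mt,e,13),"tri",tri([m,mt],[mid(c),mid(e)]).round(1),"floor",np.median(W[blob(W,0,9,r[0],20)][:,2]))
f=blob(W,18,45,(550,112),60);print("fish z",np.median(W[f][:,2]).round(1),W[f].mean(0).round(1))
for z in (5,10,15):
    print("tube floor rect z",z,[ (lambda k:rect(mm,max(cv2.findContours(k,0,cv2.CHAIN_APPROX_NONE)[0],key=len)[:,0].astype(float),z))(blob(w,z,45,(415,324),100).astype(np.uint8)) for mm,w in((m,W),(mt,W0))])
hsv=cv2.cvtColor(p,cv2.COLOR_BGR2HSV);k=((hsv[...,1]>110)&(hsv[...,2]>60)&(np.hypot(W[...,0]-415,W[...,1]-324)<110)&(W[...,0]<470)).astype(np.uint8)
cc=max(cv2.findContours(k,0,cv2.CHAIN_APPROX_NONE)[0],key=len)[:,0].astype(float);print("colour",rect(m,cc,12))
t=blob(W,8,45,(415,324),100);q=W[t]
for y in range(240,410,15):
    s=q[abs(q[:,1]-y)<7]
    if len(s):print(y,"x",np.percentile(s[:,0],[2,98]).round(),"z",np.percentile(s[:,2],[50,95]).round())
E
python3 c.py
```

```text
long (array([547.6, 324.9], dtype=float32), np.float32(71.9), np.float32(184.9), 1.736) (array([545.7, 323.4], dtype=float32), np.float32(74.0), np.float32(185.0), 1.738) tri [551.6 330.1 -13.3] floor 6.164700875615373
fish z 27.9 [549.8 114.1  27.9]
tube floor rect z 5 [(array([418.3, 322.7], dtype=float32), np.float32(41.9), np.float32(157.6), 1.421), (array([421. , 321.8], dtype=float32), np.float32(41.2), np.float32(162.7), 1.388)]
tube floor rect z 10 [(array([415.1, 333.3], dtype=float32), np.float32(37.2), np.float32(137.3), 1.507), (array([415.4, 332.8], dtype=float32), np.float32(38.7), np.float32(136.5), 1.51)]
tube floor rect z 15 [(array([420. , 352.6], dtype=float32), np.float32(28.5), np.float32(96.0), 1.457), (array([420.2, 354. ], dtype=float32), np.float32(28.8), np.float32(91.4), 1.464)]
colour (array([417. , 313.4], dtype=float32), np.float32(35.0), np.float32(118.2), 1.391)
255 x [395. 429.] z [ 8. 10.]
270 x [392. 430.] z [ 9. 11.]
285 x [393. 430.] z [11. 13.]
300 x [396. 431.] z [13. 15.]
315 x [400. 514.] z [16. 19.]
330 x [403. 514.] z [19. 22.]
345 x [405. 512.] z [22. 25.]
360 x [408. 508.] z [26. 29.]
375 x [411. 437.] z [27. 30.]
390 x [413. 438.] z [27. 30.]
405 x [416. 424.] z [28. 29.]
```

The tube's two-view rectangle at z=5 is 42x158 mm at about (418,322), tapering to a cap about 29 mm high at +y. The fish tin's top rose by 5 mm, so it is seated. I'll grip the tube slightly to the cap side of its middle.

Emit:
{"api": "jog_arm", "payload": {"rows": [-1,1.2,-2.5,0,0,0.03,0.3,-1,1.2,-2.5,0,0,0,0.3,-1,1.2,-2.5,0,0,0,0.3,-1,1.2,-2.5,0,0,0,0.3,-1,1.2,-2.5,0,0,0,0.3,-1,1.2,-2.5,0,0,0,0.3,-0.65,0.45,-2.5,0,0,0,0.3,0,0,-3,0,0,0,0.3,0,0,-3,0,0,0,0.3,0,0,-2,0,0,0,0.3,0,0,-1.5,0,0,0,0.3,0,0,-0.6,0,0,0,0.3,0,0,-0.4,0,0,0,0.4,0,0,0,0,0,0,0.5,0,0,0,0,0,0,0.6,0,0,0,0,0,0,0.7,0,0,0,0,0,0,0.8,0,0,0,0,0,0,0.8,0,0,0,0,0,0,0.8,0,0,0,0,0,0,0.8], "newtons": 12}}

```text
clock: 18.85
eef_pos: [419.7, 333.4, 15.0]
eef_rot: [3.141, -0.001, 1.442]
wrist_force: [-1.4, -0.3, 5.8]
finger_gap: 31.9
finger_force: 11.9
```

Emit:
{"api": "jog_arm", "payload": {"rows": [0,0,1,0,0,0,0.8,0,0,2,0,0,0,0.8,0,0,2,0,0,0,0.8,0.8,0,0,0,0,0.03,0.8,1.5,0,0,0,0,0.05,0.8,2,0,0,0,0,0.05,0.8,2,0,0,0,0,0.05,0.8,2,0,0,0,0,0.05,0.8,2,0.1,0,0,0,0.05,0.8,1.4,0.1,0,0,0,0.01,0.8,0.8,0,0,0,0,0,0.8,0,0,0,0,0,0,0.8,0,0,-1,0,0,0,0.8,0,0,-0.5,0,0,0,0.8,0,0,0,0,0,0,0.8]}}

```text
clock: 20.1
eef_pos: [542.9, 334.9, 47.5]
eef_rot: [-3.139, 0.001, 1.732]
wrist_force: [0.7, 0.3, 0.1]
finger_gap: 32.1
finger_force: 12.0
```

Run:
```python
from h import *
m=manip.camera_model("wrist");p,d=manip.camera("wrist");W=pts(m,d)
t,d0=manip.camera("top");cv2.imwrite("pics/v6.png",np.vstack([cv2.resize(p[:230,130:430],(600,460)),cv2.resize(t[160:195,130:280],(600,140),interpolation=cv2.INTER_CUBIC)]))
```

```text
(no output)
```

View pics/v6.png

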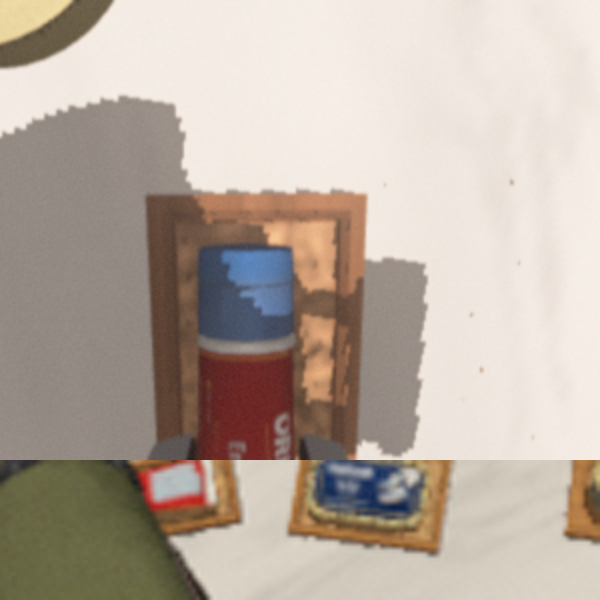

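The crop shows the tube over the long recess, well aligned in angle but sitting to the -x side (cap centre at crop x 246, block centre about 257). I'll measure that offset.

Run:
```python
from h import *
s=manip.read_state();m=manip.camera_model("wrist");p,d=manip.camera("wrist");W=pts(m,d)
print(s["eef_pos"],s["eef_rot"])
u=np.array([np.cos(1.737),np.sin(1.737)]);n=np.array([u[1],-u[0]])
hsv=cv2.cvtColor(p,cv2.COLOR_BGR2HSV)
cap=cv2.inRange(hsv,(95,90,60),(125,255,255))>0;cap[230:]=0;q=W[cap]
q=q[(q[:,2]>35)&(q[:,2]<75)];print("cap n-range",np.percentile(q[:,:2]@n,[1,99]),"u-range",np.percentile(q[:,:2]@u,[1,99]),"z",np.percentile(q[:,2],[5,95]))
b=np.array([546.6,324.2]);print("block centre n,u",b@n,b@u)
# block sides seen now: wood-mask columns on z=13 between rows near the cap
k=cv2.inRange(hsv,(4,80,30),(22,255,255))
for v in (110,125,140,160,180,190):
    c=np.nonzero(k[v,190:330])[0]+190
    print(v,[round(float(ray(m,(x,v),13)[:2]@n),1) for x in(c.min(),c.max())],round(float(ray(m,(253,v),13)[:2]@u),1))
c=np.nonzero(k[80:200,250])[0]+80;print("end edge u",ray(m,(250,c.min()),13)[:2]@u,"expect",b@u+93)
```

```text
[543.7361071  335.20716506  48.92620841] [-3.14069702e+00  3.00443737e-04  1.73212672e+00]
cap n-range [583.33314275 602.93042854] u-range [289.14814873 306.63608505] z [57.39618582 63.28843083]
block centre n,u 592.7033142157754 229.30325186886404
110 [558.6, 629.4] 314.6
125 [558.8, 629.1] 304.9
140 [558.4, 629.5] 295.0
160 [558.4, 629.4] 281.3
180 [558.5, 629.2] 267.3
190 [558.2, 629.5] 260.0
end edge u 322.21629970179634 expect 322.30325186886404
```

Emit:
{"api": "jog_arm", "payload": {"rows": [0.2,0.03,0,0,0,0,0.8,0,0,-1,0,0,0,0.8,0,0,-0.9,0,0,0,0.8,0,0,-0.5,0,0,0,0.8,0,0,-0.3,0,0,0,0.8,0,0,0,0,0,0,0.8,0,0,0,0,0,0,0.8]}}

```text
clock: 20.83
eef_pos: [546.4, 335.4, 22.1]
eef_rot: [-3.141, 0.0, 1.732]
wrist_force: [0.7, 0.1, 0.1]
finger_gap: 31.8
finger_force: 12.0
```

Emit:
{"api": "jog_arm", "payload": {"rows": [0,0,-0.08,0,0,0,0.8,0,0,0,0,0,0,0.66,0,0,0,0,0,0,0.62,0,0,0,0,0,0,0.57,0,0,0,0,0,0,0.5,0,0,0,0,0,0,0.4,0,0,0,0,0,0,0.3,0,0,1,0,0,0,0.3,0,0,2,0,0,0,0.3,0,0,3,0,0,0,0.3,0,0,3,0,0,0,0.3,-0.5,-1,3,0,0,0,0.2,-1,-2,3,0,0,0,0,-1,-2,3,0,0,0,0,-1,-2,3,0,0,0,0,-1,-2,3,0,0,0,0,-1,-2,3,0,0,0,0,-1,-2,0,0,0,0,0,0,0,0,0,0,0,0]}}

```text
clock: 22.42
eef_pos: [480.7, 203.3, 294.6]
eef_rot: [3.137, -0.0, 1.73]
wrist_force: [-0.9, -0.1, -0.5]
finger_gap: 94.2
finger_force: 0.0
```

Run:
```python
from h import *
m=manip.camera_model("wrist");p,d=manip.camera("wrist");W=pts(m,d);t,_=manip.camera("top")
u=np.array([np.cos(1.737),np.sin(1.737)]);n=np.array([u[1],-u[0]]);b=np.array([546.6,324.2])
q=W[blob(W,8,50,b,95)];a=(q[:,:2]-b)@u;e=(q[:,:2]-b)@n
for y in range(-75,90,15):
    s=(abs(a-y)<6)&(abs(e)<26);print(y,"n",np.percentile(e[s],[3,97]).round(1),"z",np.median(q[s,2]).round(1)) if s.sum()>3 else 0
cv2.imwrite("pics/v7.png",np.vstack([cv2.resize(p[:280],(768,420)),cv2.resize(t[145:220,90:420],(768,175),interpolation=cv2.INTER_CUBIC)]))
```

```text
-75 n [-18.7  21.3] z 10.8
-60 n [-18.2  21.4] z 13.4
-45 n [-17.6  20.4] z 15.5
-30 n [-16.2  19.8] z 17.5
-15 n [-14.3  16.7] z 19.3
0 n [-13.3  15.8] z 23.1
15 n [-12.8  14.3] z 26.2
30 n [-12.2  15.5] z 29.3
45 n [-11.8  12.9] z 31.4
60 n [-11.7  13.9] z 32.0
75 n [-11.4  12.6] z 32.5
```

View pics/v7.png

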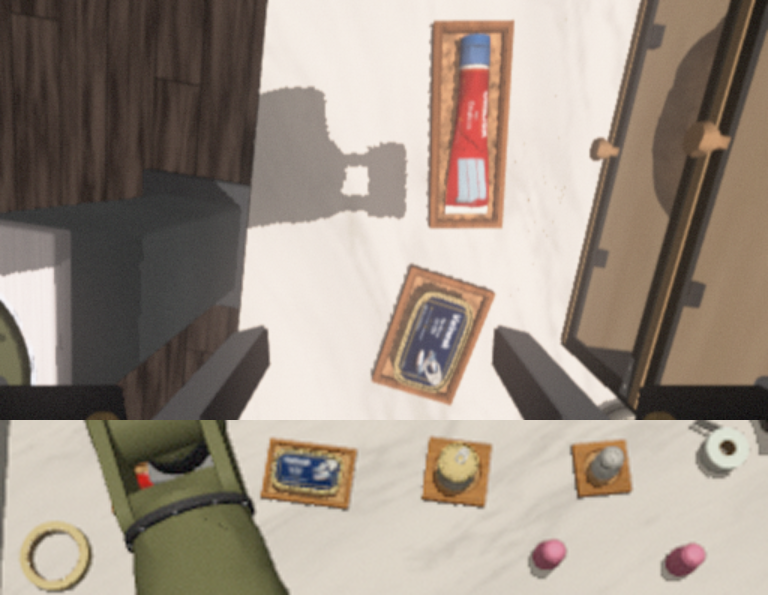

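All four pieces are seated. In the picture the tube at (470,120) lies inside the long recess with heights up about 5 mm along its length, the fish tin is at (432,340), and the top strip shows the tin and the shaker upright in their blocks.

```bash
python3 -c "
from cell import manip
print(manip.sign_off())"
```

```text
the job is handed in; nothing more can be done
None
```

The salt shaker, round tin, fish tin and tube each sit in their matching recess, placed in the order asked. The tape, label roll and pink shakers were left alone, and the job was handed in at about 22 s.

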